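# Put the autosampler bottles back into their own holders

### The arm

A 7-joint arm with a two-finger parallel gripper is mounted at the origin on a cart in front of the work surface, level with it; the furniture and walls round the work are solid. World frame = base frame: x ahead of the robot, y to its left, z up, the work surface at z = 0. Lengths are in m, angles in degrees, forces in N, time in s.
With the tool pointing down it reaches from about 0.35 to 0.775 m from the base axis. Payload 3.1 kg.
Tool frame: the origin (TCP) lies on the centre line of the jaws, within the pads' length; the fingertips stand 17 mm ahead of it and the grasp point (between the pads) lies 2 mm behind it (robot.tip_reach is the distance from the TCP to the fingertips, in m); z points along the fingers, y is the direction in which the jaws open and shut (so a half turn about z gives the same grasp; the last joint's range is limited). The gripper opens to 85 mm and grips with 20 to 120 N. Pads are 22 mm wide; open, the fingers measure 114 mm over their backs; the gripper's body (76 mm by 85 mm) begins 54 mm behind the grasp point. The pads swing forward as they close: fully open they stand 13 mm farther back than shut.
Start: joints at [-72.347, 17.813, 0.802, 86.603, -0.252, 75.585, -1.558], TCP at [0.188, 0.517, 0.248] pointing down, gripper open.
Joint ranges: [-154.91, 154.91], [-16.99, 109.72], [-72.82, 74.43], [7.12, 147.25], [-82.49, 262.49], [11.32, 116.49], [-174.64, 174.64]. Speed limits (degrees/s): [159.86, 159.86, 180, 180, 180, 180, 180].

### API

Orientations are given as [roll, pitch, yaw] about the fixed x, y, z axes, in that order (R = Rz(yaw) Ry(pitch) Rx(roll)).
In Python, from station import robot, fingers, vision, workorder, recognise gives the robot as it stands. Calls block until the motion is done:
- robot.move_to(position, orientation): joint-space move of the TCP to a pose.
- robot.line_to(position, orientation=None, velocity=0.15, f_stop=None): straight line of the TCP; orientation=None keeps the orientation; velocity is the mean speed in m/s. With f_stop (N) it stops when the force on the tool has changed by that much, and returns True; else False.
- robot.move_j(angles): joint-space move.
- fingers.gripper_to(opening, force=None): opening from 0.0 (shut) to 1.0 (fully open); force is the grip in N (None keeps the last); returns when the fingers have stopped.
- robot.pause(seconds).
- robot.inverse_kinematics(position, orientation): joint angles nearest the present ones, or None.
- vision.grab_frame(name): name is "scene" or "top" or "wrist"; returns the picture (384x512x3 uint8, red, green, blue); there is no depth.
- vision.calibration(name): a dict with "mtx" (3x3 intrinsics, pixels), "extrinsics" (4x4, takes a point from world to camera coordinates); the wrist camera has in their place "T_tool_cam" (4x4, takes a point from camera to tool coordinates, whose origin is the TCP and whose axes are the flange's). Camera axes: x right, y up, looking along -z (the intrinsics and any distortion apply to the point x, -y, -z); pixel columns grow to the right and rows downward; lengths in m; the calibration is good to about 2 mm. A picture is of the moment at which its call begins: read the wrist's pose just before it. calibration takes no time and is no camera call.
A pose or a line that the arm cannot do raises robot.PlanningError and nothing moves.
- workorder.close_job(): hands the job in, once; it reports no verdict.
Trained networks look in the newest picture that a camera, given by its name, has taken for a name from the list of things; names that differ only in an ending like _2 or _b are one class to them, and where a whole thing is asked for, a point or a joint stands for the part that bears it (a point fixed in the world has none). Each returns a list of dicts, best first, with "p" (0 to 1); they miss things now and then, are a little off and sometimes report something else, mostly with a low value. They report only what shows in the picture. A call takes as long as a camera call. They do not tell look-alikes from the thing itself.
- recognise(label, camera): "rect" ([centre column, centre row, width, height] in pixels, round what is visible of it).
Readings, each from a call of its own:
- robot.current_time_s(): time.
- robot.current_joint_positions(): joint angles.
- robot.current_dq(): joint speeds.
- robot.current_joint_torque(): joint torques, N m.
- robot.current_tool_pos(): TCP position.
- robot.current_eef_rot(): TCP orientation.
- robot.current_contact_force(): force on the tool from outside, world axes, zero at the start.
- robot.current_torque(): the same for the moment, N m.
- robot.current_finger_gap(): opening from 0.0 (shut) to 1.0 (fully open).
Only numpy, scipy, OpenCV 4.12 (cv2) and the standard library are available. Lean on these libraries where they do the work, as an engineer would, in place of code of your own. Each camera call takes 0.05 s, during which the arm holds its last target. There are 200 camera calls.

### The job

The three white screw-cap bottles in the spectrometer's autosampler tray have been put back in each other's holders. Rearrange them so that each stands upright and fully home in the holder bored for its size: large bottle in the large bore, medium in the medium, small in the small; park a bottle on the free bench meanwhile, as no holder is spare. Do not tip any bottle over, and leave the flask, the beaker and the brown bottle beside the tray where they stand.

Things in the scene. Friction and masses are not known exactly. Their poses are not given: they have to be found in the camera images.
- large_bottle_mid (a point): the large one of the three white screw-cap bottles in the tray (all three have white ribbed caps; tell them apart by size): 58 mm diameter, 126 mm tall, straight round body up to 90 mm above its base, above that a round cap 42 mm wide; loose, under 0.3 kg. The point lies on its axis half-way up, 63 mm above the base; z is the bottle's axis, up.
- medium_bottle_mid (a point): the medium one of the three white screw-cap bottles in the tray (all three have white ribbed caps; tell them apart by size): 48 mm diameter, 106 mm tall, straight round body up to 76 mm above its base, above that a round cap 36 mm wide; loose, under 0.3 kg. The point lies on its axis half-way up, 53 mm above the base; z is the bottle's axis, up.
- small_bottle_mid (a point): the small one of the three white screw-cap bottles in the tray (all three have white ribbed caps; tell them apart by size): 38 mm diameter, 76 mm tall, straight round body up to 54 mm above its base, above that a round cap 30 mm wide; loose, under 0.3 kg. The point lies on its axis half-way up, 38 mm above the base; z is the bottle's axis, up.
- large_seat (a point): centre of the floor of the large-bore holder, one of three fixed grey round cups in the tray (all 84 mm across outside, 92 mm at the foot; only the bores differ). Bore 66 mm wide with a 4 mm bevel at the mouth, for the large bottle. The point is 12 mm above the bench, the rim 22 mm above the point; a bottle fully home stands on this floor. At the start the medium bottle stands loosely in it.
- medium_seat (a point): centre of the floor of the medium-bore holder, one of three fixed grey round cups in the tray (all 84 mm across outside, 92 mm at the foot; only the bores differ). Bore 56 mm wide with a 4 mm bevel at the mouth, for the medium bottle. The point is 12 mm above the bench, the rim 22 mm above the point; a bottle fully home stands on this floor. At the start the small bottle stands loosely in it.
- small_seat (a point): centre of the floor of the small-bore holder, one of three fixed grey round cups in the tray (all 84 mm across outside, 92 mm at the foot; only the bores differ). Bore 46 mm wide with a 3 mm bevel at the mouth, for the small bottle. The point is 12 mm above the bench, the rim 22 mm above the point; a bottle fully home stands on this floor. At the start the large bottle stands on its rim, over the bore.
- tray: aluminium tray fixed to the bench, 332 mm along its y, 112 mm along its x, rim 14 mm high, 37 mm high handles at its two y ends. Origin: centre of its underside, on the bench. The holders stand on its y axis at y = -100, 0 and +100 mm, in any order. Within 0.10 m of its front (-x) and of both ends the bench is clear but for the bystanders listed here.
- flask_mid (a point): bystander, to be left alone: glass volumetric flask with a stopper, 165 mm tall, round bulb 61 mm wide below, thin neck; loose. The point lies on its axis half-way up. Stands at least 140 mm from the line of the holders, behind the tray or in front of it.
- amber_bottle_mid (a point): bystander, to be left alone: brown bottle with a black cap, 52 mm diameter, 114 mm tall; loose. The point lies on its axis half-way up. Stands at least 140 mm from the line of the holders, behind the tray or in front of it.
- beaker_mid (a point): bystander, to be left alone: empty glass beaker, 55 mm wide, 70 mm tall; loose. The point lies on its axis half-way up. Stands at least 140 mm from the line of the holders, behind the tray or in front of it.
Mind the look-alikes: they are no part of the job. What is shaped like the part that bears large_bottle_mid but blue is not meant.

How it is judged (in metres and radians):
At the end, for the whole second after the job is handed in: Each of the three bottles stands in the holder of its own size: its axis within 8 mm of the bore's centre, its base on the holder's floor (not more than 4 mm above it), upright within 0.08 rad, and at rest (horizontal distance between large_bottle_mid and large_seat below 0.008 m and z of large_bottle_mid in the frame of large_seat between 0.057 and 0.067 m and angle between each of large_bottle_mid, medium_bottle_mid, small_bottle_mid's own z axis and vertical below 0.08 rad and linear speed of each of large_bottle, medium_bottle, small_bottle below 0.02 m/s and horizontal distance between medium_bottle_mid and medium_seat below 0.008 m and z of medium_bottle_mid in the frame of medium_seat between 0.047 and 0.057 m and horizontal distance between small_bottle_mid and small_seat below 0.008 m and z of small_bottle_mid in the frame of small_seat between 0.032 and 0.042 m); the robot touches nothing.
It fails at once if one of the three bottles is tipped over (more than 0.6 rad) (angle between any of large_bottle_mid, medium_bottle_mid, small_bottle_mid's own z axis and vertical above 0.6 rad).
It fails at once if the flask, the beaker or the brown bottle is shifted by more than 20 mm or knocked over (distance of any of flask_mid, amber_bottle_mid, beaker_mid from where it was at the start of the episode above 0.02 m or angle between any of flask_mid, amber_bottle_mid, beaker_mid's own z axis and vertical above 0.5 rad).
It also fails if it takes over 112 s, if anything falls off the work surface, if the arm or the gripper's body presses on something with over 40 N, if the wrist force passes 120 N, or if a joint passes its speed limit or range.

## Working session

There is one attempt and no reset: what is moved stays moved. The work goes in short steps, each a Python script; the robot and the scene stay as the last script left them, time stands still between calls to the robot, and variables do not carry over. Pictures are saved under pics/ and viewed, about 12 in all and at most 16, crops included, and the job is handed in when it is done.

```bash
mkdir -p pics; ls; python3 - <<'E'
from station import robot, fingers, vision, workorder, recognise
import cv2,numpy as np
print(robot.current_time_s(),robot.current_tool_pos(),robot.current_eef_rot())
for n in ("scene","top"):
    im=vision.grab_frame(n); cv2.imwrite(f"pics/{n}0.png",im[:,:,::-1])
    c=vision.calibration(n); print(n,{k:np.round(v,4).tolist() for k,v in c.items()})
    for l in ["large_bottle_mid","medium_bottle_mid","small_bottle_mid","tray","flask_mid","amber_bottle_mid","beaker_mid"]:
        print(l,[(round(d['p'],2),np.round(d['rect'],1).tolist()) for d in recognise(l,n)])
c=vision.calibration("wrist");print({k:np.round(v,4).tolist() for k,v in c.items()})
E
```

```text
pics
0.0 [0.18826739 0.51605657 0.24719757] [-1.79865595e+02  5.94299960e-03  1.59959367e+02]
scene {'mtx': [[348.8615, 0.0, 250.8621], [0.0, 348.8615, 189.7913], [0.0, 0.0, 1.0]], 'extrinsics': [[0.6061, -0.7954, 0.0019, -0.3153], [0.4069, 0.3121, 0.8585, -0.3243], [-0.6835, -0.5195, 0.5128, -0.5034], [0.0, 0.0, 0.0, 1.0]]}
large_bottle_mid [(0.82, [184.4, 228.7, 33.9, 55.3]), (0.6, [244.7, 191.4, 25.4, 49.1])]
medium_bottle_mid [(0.88, [322.1, 225.8, 24.7, 46.6]), (0.33, [342.2, 203.1, 19.8, 35.1])]
small_bottle_mid [(0.67, [281.2, 220.6, 16.0, 31.6]), (0.67, [340.1, 202.4, 20.9, 34.3]), (0.35, [280.9, 175.2, 17.7, 58.8]), (0.33, [281.5, 230.3, 40.6, 28.2])]
tray [(0.94, [281.9, 236.8, 140.2, 69.1]), (0.27, [279.6, 176.4, 19.8, 54.1])]
flask_mid [(0.61, [280.5, 178.2, 23.0, 59.7]), (0.33, [288.3, 269.2, 26.8, 57.9])]
amber_bottle_mid [(0.86, [287.9, 268.4, 31.5, 56.7])]
beaker_mid [(0.86, [342.5, 202.2, 19.8, 31.0])]
top {'mtx': [[412.5551, 0.0, 259.3855], [0.0, 412.5551, 193.4243], [0.0, 0.0, 1.0]], 'extrinsics': [[0.0235, -0.9994, 0.0255, -0.0096], [0.9987, 0.0246, 0.0437, -0.5511], [-0.0443, 0.0245, 0.9987, -0.8999], [0.0, 0.0, 0.0, 1.0]]}
large_bottle_mid [(0.92, [243.2, 193.4, 27.2, 31.6]), (0.85, [216.9, 269.3, 30.1, 31.4])]
medium_bottle_mid [(0.71, [337.9, 185.1, 26.6, 25.1])]
small_bottle_mid [(0.64, [287.0, 190.9, 22.3, 17.8])]
tray [(0.84, [288.7, 191.6, 156.0, 64.2])]
flask_mid [(0.61, [245.8, 126.8, 29.3, 31.0])]
amber_bottle_mid [(0.69, [335.1, 255.8, 32.5, 26.7]), (0.65, [246.9, 123.9, 31.5, 28.0]), (0.16, [288.8, 190.3, 154.4, 60.6])]
beaker_mid [(0.71, [324.4, 112.9, 25.9, 34.4])]
{'mtx': [[284.2144, 0.0, 255.7029], [0.0, 284.2144, 196.3954], [0.0, 0.0, 1.0]], 'T_tool_cam': [[-0.0002, 0.9496, 0.3135, 0.0805], [1.0, -0.0001, 0.001, -0.0008], [0.001, 0.3135, -0.9496, -0.1266], [0.0, 0.0, 0.0, 1.0]]}
```

View pics/scene0.png

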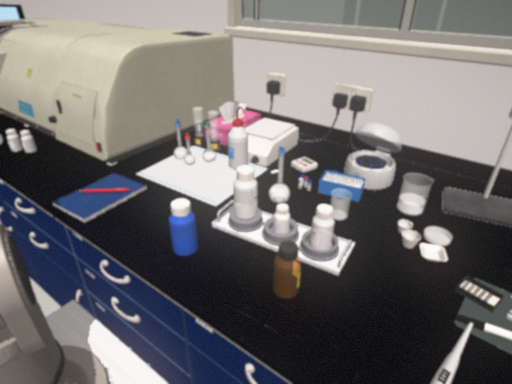

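View pics/top0.png

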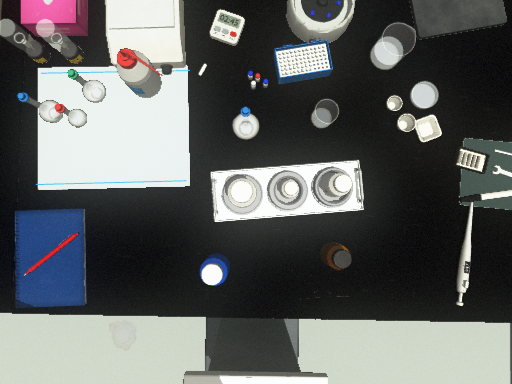

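The top view shows the tray's corners at about (211,171), (360,161), (364,210) and (215,221). Left holder (242,193) has the large bottle, the middle one (288,190) the small and the right one (333,187) the medium. The blue look-alike (213,270) and the amber bottle (337,256) stand in front. The flask (246,123) and beaker (324,113) stand behind.

```bash
cat > h.py <<'E'
from station import robot, fingers, vision, workorder, recognise
import cv2,numpy as np
from scipy.spatial.transform import Rotation as R
def cam(name):
    c=vision.calibration(name); K=np.array(c["mtx"])
    if name=="wrist":
        T=np.eye(4);T[:3,:3]=R.from_euler('xyz',robot.current_eef_rot(),degrees=True).as_matrix();T[:3,3]=robot.current_tool_pos()
        E=np.linalg.inv(T@np.array(c["T_tool_cam"]))
    else: E=np.array(c["extrinsics"])
    return K,E
def proj(C,P):
    K,E=C; p=np.atleast_2d(P)@E[:3,:3].T+E[:3,3]
    return np.c_[K[0,2]+K[0,0]*p[:,0]/-p[:,2], K[1,2]+K[1,1]*p[:,1]/p[:,2]]
def ray(C,uv):
    K,E=C; d=np.array([(uv[0]-K[0,2])/K[0,0],-(uv[1]-K[1,2])/K[1,1],-1.]); 
    return -E[:3,:3].T@E[:3,3], E[:3,:3].T@d
def onz(C,uv,z):
    o,d=ray(C,uv); return o+d*(z-o[2])/d[2]
def tri(obs):
    A=np.zeros((3,3));b=np.zeros(3)
    for C,uv in obs:
        o,d=ray(C,uv);d/=np.linalg.norm(d);M=np.eye(3)-np.outer(d,d);A+=M;b+=M@o
    return np.linalg.solve(A,b)
def snap(name,f):
    C=cam(name); im=vision.grab_frame(name)[:,:,::-1].copy(); cv2.imwrite("pics/"+f,im); return C,im
E
python3 - <<'E'
from h import *
C=cam("top")
q=np.array([onz(C,u,.014) for u in [(211,171),(360,161),(364,210),(215,221)]]);c=q.mean(0)
v=q[0]+q[3]-q[1]-q[2];yaw=np.degrees(np.arctan2(-v[0],v[1]));print(np.round(q,3).tolist(),c,yaw)
print([np.linalg.norm(q[i]-q[i-1]).round(3) for i in range(4)])
for n,u,z in [("amber",(337,256),.1),("blue",(213,271),.12),("flask",(246,126),.03),("beaker",(324,113),.04)]: print(n,onz(C,u,z))
# wrist view
for yw in (0,90,180,-90):
  for p in ([c[0]-.09,c[1],.33],[c[0]-.12,c[1],.28],[c[0]-.09,c[1]-.08,.33]):
    q=robot.inverse_kinematics(p,[180,0,yw]); print(yw,np.round(p,3),None if q is None else np.round(q,0))
print(proj(cam("scene"),c),proj(cam("wrist"),c))
E
```

```text
[[0.598, 0.112, 0.014], [0.629, -0.219, 0.014], [0.52, -0.229, 0.014], [0.488, 0.1, 0.014]] [ 0.55874719 -0.05914303  0.014     ] 5.444699275798482
[np.float64(0.11), np.float64(0.332), np.float64(0.109), np.float64(0.33)]
amber [ 0.42621262 -0.15187663  0.1       ]
blue [0.39453417 0.09222423 0.12      ]
flask [0.69683207 0.036766   0.03      ]
beaker [ 0.728061   -0.13179233  0.04      ]
0 [ 0.469 -0.059  0.33 ] [-40.   9.  53.  90.  -7.  85. -77.]
0 [ 0.439 -0.059  0.28 ] [-43.   5.  53. 100.  -4.  77. -80.]
0 [ 0.469 -0.139  0.33 ] [-34.  13.  60.  88. -11.  85. -64.]
90 [ 0.469 -0.059  0.33 ] [-40.   9.  53.  90.  -7.  85.  13.]
90 [ 0.439 -0.059  0.28 ] [-42.   5.  51. 100.  -4.  77.  10.]
90 [ 0.469 -0.139  0.33 ] [-22.  10.  43.  88.  -7.  85.  22.]
180 [ 0.469 -0.059  0.33 ] [-39.   8.  50.  90.  -6.  84. 102.]
180 [ 0.439 -0.059  0.28 ] [-41.   5.  50. 100.  -4.  77. 100.]
180 [ 0.469 -0.139  0.33 ] [-33.  13.  58.  88. -11.  85. 116.]
-90 [ 0.469 -0.059  0.33 ] [ -49.   11.   64.   91.  -10.   85. -164.]
-90 [ 0.439 -0.059  0.28 ] [ -53.    6.   64.  100.   -5.   77. -168.]
-90 [ 0.469 -0.139  0.33 ] [ -37.   14.   65.   88.  -13.   86. -152.]
[[279.85069184 232.37359483]] [[ 38.12254875 449.85023855]]
```

The tray's measured size, 330 x 110 mm, matches the text. Holders sit at about (0.549,0.040), (0.559,-0.059) and (0.568,-0.159). Plan: park the large bottle in front, then small to left, medium to middle and large to right. I'll look closer with the wrist camera first.

```bash
python3 - <<'E'
from h import *
import pickle
c=np.array([.5587,-.0591]);yaw=5.44;a=np.array([-np.sin(np.radians(yaw)),np.cos(np.radians(yaw))])
robot.move_to([*(c+.03*a),.27],[180,0,90+yaw]); robot.pause(.3)
C1,i1=snap("wrist","w1.png")
robot.line_to([*(c-.12*a),.27]); robot.pause(.3)
C2,i2=snap("wrist","w2.png")
pickle.dump((C1,C2),open("wc.pkl","wb"))
cv2.imwrite("pics/w12.png",np.hstack([i1[:,100:500],i2[:,100:500]]))
print(robot.current_time_s(),robot.current_tool_pos(),robot.current_eef_rot())
for C in (C1,C2): print(proj(C,[[*(c+k*a),z] for k in(.1,0,-.1) for z in(.034,.16)]).round().tolist())
E
```

```text
4.9917 [ 0.57017762 -0.17804729  0.27004868] [ 1.79994258e+02 -8.72763802e-03  9.54895711e+01]
[[256.0, 111.0], [256.0, 116.0], [256.0, 189.0], [256.0, 230.0], [256.0, 256.0], [256.0, 319.0]]
[[256.0, -37.0], [256.0, -129.0], [256.0, 67.0], [256.0, 47.0], [256.0, 152.0], [256.0, 177.0]]
```

View pics/w12.png

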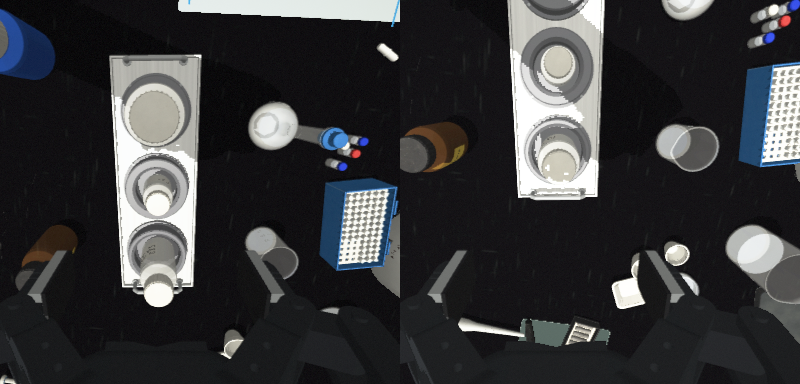

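Wrist views: cap tops in view 1 at (255,116), (257,204), (258,293), and in view 2 at (257,64), (259,167). All lie close to the predicted holder line. I'll triangulate the caps and overlay predicted circles to check the fit.

```bash
python3 - <<'E'
from h import *
import pickle
C1,C2=pickle.load(open("wc.pkl","rb"));T=cam("top")
c=np.array([.5587,-.0591]);yaw=5.44;a=np.array([-np.sin(np.radians(yaw)),np.cos(np.radians(yaw))]);n=np.array([a[1],-a[0]])
loc=lambda P:np.round([(P[:2]-c)@n,(P[:2]-c)@a,P[2]],4)
for nm,o in [("L",[(C1,(255,116)),(T,(240,191))]),("S",[(C1,(257,204)),(C2,(257,64)),(T,(291,188))]),("M",[(C1,(258,293)),(C2,(259,167)),(T,(343,184))])]:
    P=tri(o);print(nm,P.round(4),"tray xy",loc(P))
t=np.linspace(0,2*np.pi,100)
def draw(im,C,s):
    for k,(d,h,w) in zip((.1,0,-.1),((.058,.160,.042),(.038,.088,.030),(.048,.118,.036))):
        for r,z,col in((.042,.034,(0,255,0)),(w/2,h,(0,0,255))):
            Q=c+k*a+r*np.c_[np.cos(t),np.sin(t)];p=proj(C,np.c_[Q,0*t+z]);cv2.polylines(im,[np.int32(np.rint(p*s+s/2))],True,col,1)
out=[]
for f,C,(x,y) in(("w1",C1,(190,50)),("w2",C2,(190,0)),("top0",T,(205,130))):
    w,h=(130,280) if f!="top0" else (170,110)
    im=cv2.imread(f"pics/{f}.png");s=2 if f!="top0" else 3
    im=cv2.resize(im,None,fx=s,fy=s,interpolation=cv2.INTER_CUBIC);draw(im,C,s);out.append(im[y*s:(y+h)*s,x*s:(x+w)*s])
H=600;im=np.zeros((H,800,3),np.uint8)
im[:560,:260]=out[0];im[:560,265:525]=out[1];o=cv2.rotate(out[2],0)[:, :270];im[:o.shape[0],528:528+o.shape[1]]=o[:,:272]
cv2.imwrite("pics/ov.png",im)
E
```

```text
L [0.5475 0.042  0.1904] tray xy [-0.0016  0.1017  0.1904]
S [ 0.5602 -0.0608  0.0837] tray xy [ 0.0014 -0.0019  0.0837]
M [ 0.5703 -0.1584  0.1184] tray xy [ 0.0021 -0.1     0.1184]
```

View pics/ov.png

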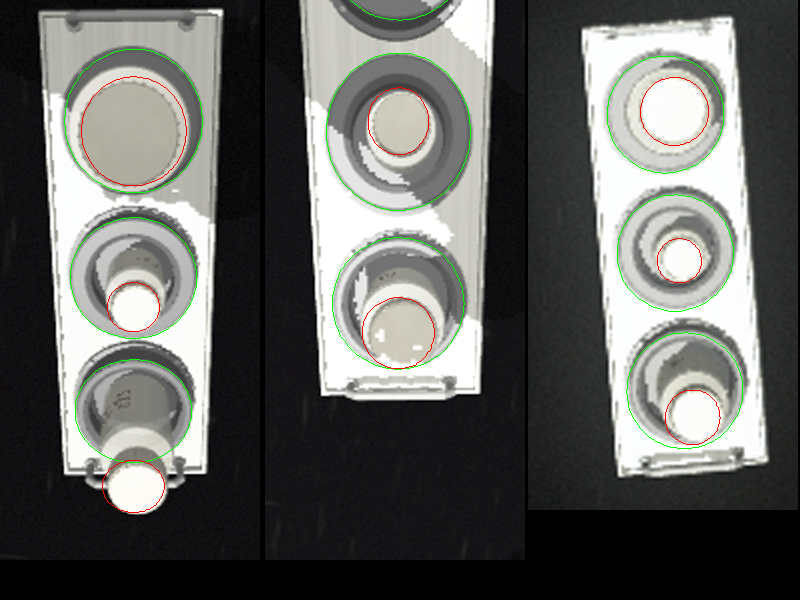

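The overlay matches to about 2 mm, including cap heights. The large bottle's triangulated height is ill-conditioned, but its cap circle fits at z=0.160. Next: pick the large bottle and park it.

```bash
cat >> h.py <<'E'
yaw=5.44;O=[180,0,90+yaw]
S=dict(small=(.5492,.0405),medium=(.5587,-.0591),large=(.5682,-.1587)); PARK=(.43,-.03)
def pick(xy,z,force=40):
    fingers.gripper_to(1.0); robot.move_to([*xy,max(z+.07,.19)],O)
    if robot.line_to([*xy,z],velocity=.1,f_stop=8): print("contact on descent",robot.current_tool_pos())
    fingers.gripper_to(0.0,force); print("gap mm",robot.current_finger_gap()*85)
    robot.line_to([*xy,z+.10],velocity=.12); print("lifted gap",robot.current_finger_gap()*85,"F",np.round(robot.current_contact_force(),1))
def place(xy,z,hi=.05):
    p=robot.current_tool_pos(); zh=max(p[2],z+hi)
    robot.line_to([*xy,zh],velocity=.15); robot.line_to([*xy,z+.012],velocity=.12)
    s=robot.line_to([*xy,z-.004],velocity=.03,f_stop=5)
    print("place stop",s,"z-target mm",(robot.current_tool_pos()[2]-z)*1e3,"t",robot.current_time_s())
def release(o=1.0):
    fingers.gripper_to(o); p=robot.current_tool_pos(); robot.line_to([p[0],p[1],p[2]+.10],velocity=.15)
E
python3 - <<'E'
from h import *
pick((.5480,.0413),.116); place(PARK,.082); release()
C,i=snap("wrist","p1.png");snap("scene","s1.png");print(robot.current_time_s())
a=cv2.imread("pics/s1.png")[140:300,160:400];cv2.imwrite("pics/p1s.png",np.hstack([cv2.resize(i,(480,360)),cv2.resize(a,(320,360))]))
E
```

```text
gap mm 56.33242828020199
lifted gap 56.20911978445992 F [ 0.4  0.5 -2.9]
place stop True z-target mm 0.5834338547989759 t 11.0417
12.3583
```

View pics/p1s.png

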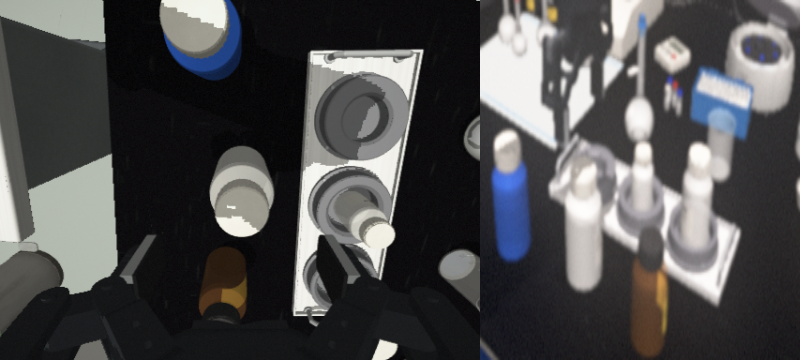

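The large bottle stands upright on the bench between the blue and amber bottles, and the small-bore holder is empty. Small bottle next, then medium.

```bash
python3 - <<'E'
from h import *
pick((.5600,-.0605),.058); place(S["small"],.058); release()
print(robot.current_time_s(),robot.current_tool_pos())
robot.move_to([.56,-.06,.27],O); robot.pause(.2)
C,i=snap("wrist","p2.png");cv2.imwrite("pics/p2c.png",cv2.resize(i[:,120:400],None,fx=1.5,fy=1.5))
np.save("c2.npy",C[1])
E
```

```text
gap mm 37.05012250737359
lifted gap 36.66427197116386 F [ 0.5 -0.9 -2.2]
place stop True z-target mm 0.12692850913290088 t 18.275
19.625 [0.54799666 0.04101324 0.15656957]
```

View pics/p2c.png

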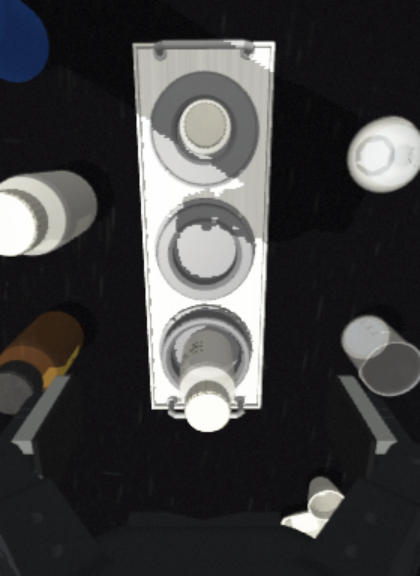

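The small bottle sits upright in its bore (image (205,125)), and the touchdown height was within 0.2 mm. Next: medium to the middle, then large to its seat.

```bash
python3 - <<'E'
from h import *
pick((.5698,-.1585),.076); place(S["medium"],.076); 
if robot.current_tool_pos()[2]>.081: raise SystemExit("medium high")
release()
pick(PARK,.082); place(S["large"],.094)
print(robot.current_tool_pos())
if robot.current_tool_pos()[2]>.099: raise SystemExit("large high")
release()
robot.move_to([.56,-.06,.29],O); robot.pause(.3)
C,i=snap("wrist","p3.png"); snap("scene","s3.png");C,T=snap("top","t3.png")
a=cv2.imread("pics/s3.png")[130:310,160:400]
cv2.imwrite("pics/p3c.png",np.hstack([cv2.resize(i[:,120:400],(320,440)),cv2.resize(a,(440,440))]))
print(robot.current_time_s())
E
```

```text
gap mm 46.35730696372776
lifted gap 46.690736777064835 F [-0.8 -0.3 -2.3]
place stop True z-target mm 0.31440569965253407 t 26.1667
gap mm 56.403362218038154
lifted gap 56.40945019576365 F [ 0.1 -0.3 -2.6]
place stop True z-target mm 0.4312822317773385 t 33.475
[ 0.56809135 -0.15890534  0.09443128]
35.75
```

View pics/p3c.png

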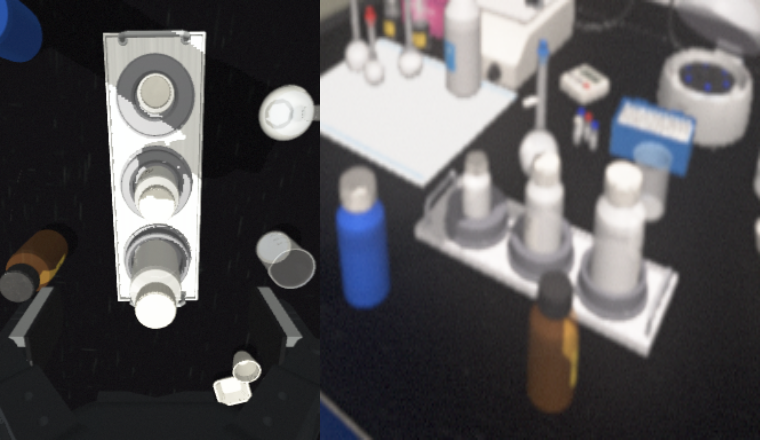

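All three bottles stand upright in order (small, medium, large), each touched down within 0.5 mm of its floor height, and the bystanders look unmoved. Handing in.

```bash
python3 - <<'E'
from h import *
a,b=cv2.imread("pics/top0.png"),cv2.imread("pics/t3.png")
for n,(x,y) in dict(flask=(246,123),beaker=(324,113),amber=(337,256)).items(): print(n,cv2.absdiff(a,b)[y-18:y+18,x-18:x+18].mean())
print(robot.current_contact_force(),robot.current_finger_gap()); workorder.close_job()
E
```

```text
flask 3.6684670781893005
beaker 73.43106995884774
amber 155.5025720164609
[ 0.52729329 -0.58714158  0.66321276] 1.0010782102156706
the job is handed in; nothing more can be done
```

```bash
python3 - <<'E'
import cv2
a,b=cv2.imread("pics/scene0.png"),cv2.imread("pics/s3.png")
for n,(x,y) in dict(flask=(280,185),beaker=(341,203),amber=(288,270)).items():
    t=a[y-22:y+22,x-13:x+13];r=cv2.matchTemplate(b[y-34:y+34,x-25:x+25],t,cv2.TM_CCOEFF_NORMED);_,v,_,l=cv2.minMaxLoc(r);print(n,round(v,2),(l[0]-12,l[1]-12))
E
```

```text
flask 0.91 (0, 0)
beaker 0.85 (1, 0)
amber 1.0 (0, 0)
```

The three bottles are back in their own holders and the job is handed in, after about 36 s of robot time. I parked the large bottle on the bench in front of the tray, moved small to the small bore and medium to the medium bore, then put large in the large bore.

**Bottles:** The last wrist and scene pictures show all three upright in the right holders. Each touched down within 0.5 mm of its expected floor height. I did not measure their final positions separately.

**Robot:** The gripper was open and well clear of everything, and the force on the tool was near zero.

**Bystanders:** Just before hand-in, a top-view comparison with the first picture showed large differences at the beaker and the brown bottle. I put that down to the arm blocking the camera, but I didn't view that picture and handed in without resolving it. Afterwards I matched the scene pictures from before and after. The flask and the brown bottle had not moved, and the beaker was within 1 pixel (a few millimetres).

**Measurement that disagreed:** The first height I triangulated for the large bottle's cap was 30 mm too high, because the two views were almost in line. I used 0.160 m instead, which fitted the size of its cap in the images.

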